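# Chuck a bit, tighten the sleeve and lock it with the key

## Robot

A 6-joint arm with a two-finger parallel gripper is mounted at the origin on a cart in front of the work surface, level with it; the furniture and walls round the work are solid. World frame = base frame: x ahead of the robot, y to its left, z up, the work surface at z = 0. Lengths are in m, angles in rad, forces in N, time in s.
With the tool pointing down it reaches from about 0.4 to 0.825 m from the base axis. Payload 7 kg.
Tool frame: the origin (TCP) lies on the centre line of the jaws, within the pads' length; the fingertips stand 22 mm ahead of it and the grasp point (between the pads) lies 3 mm ahead of it; z points along the fingers, y is the line along which they close (so a half turn about z gives the same grasp; the last joint's range is limited). The gripper opens to 88 mm and grips with 3 to 60 N. Pads are 19 mm wide; open, the fingers measure 130 mm over their backs; the gripper's body (78 mm by 193 mm) begins 47 mm behind the grasp point.
Start: joints at [1.536, 0.359, 0.012, 0, -1.224, -0.288], TCP at [0.214, 0.64, 0.249] pointing down, gripper open.
Joint ranges: [-3.07, 3.07], [-1.43, 2.12], [-1.02, 1.25], [-3.03, 1.67], [-3.05, -0], [-3.03, 3.03]. Speed limits (rad/s): [2.39, 2.39, 3.01, 3.14, 3.14, 3.14].

## Interface

Orientations are given as [roll, pitch, yaw] about the fixed x, y, z axes, in that order (R = Rz(yaw) Ry(pitch) Rx(roll)).
In Python, from station import arm gives the robot as it stands.
- The arm moves only by the tool arm_command, never from a script. Its argument "series" is one flat list of numbers, 7 for each row, row after row: the turn, a rotation vector about the tool's x, y, z each as a share of 90 degrees, from -1 to 1, then the shift along the tool's x, y, z each as a share of 0.1 m, from -1 to 1, then the opening, from 0 (shut) to 1 (fully open). A call has 1 to 8 rows; each row is the pose to reach, as a shift and turn from the pose commanded when the call began, along the tool's axes at that moment; what a row does not reach only later rows make up. A row lasts 1/8 s, in which the tool goes at most 62.5 mm and 10.7 degrees, less where a joint would pass 70% of its speed; a pose out of reach is approached as far as the arm can. A call with a number of a shift or a turn outside -1 to 1 is refused whole. A call with a gripper value outside its range is refused whole. The fingers move at their own pace and stop on an object; "force" is the grip in N (left out, the last holds). Time passes only in rows, so rows that repeat a pose let the fingers close. It gives the time, the measured TCP pose, the force, the opening and the grip force at its end, in the units of the state.
- arm.get_state(): the state, without advancing time (a new reading comes with each control period).
- arm.grab_frame(name): name is "side" or "top"; returns the picture (480x640x3 uint8, blue, green, red); there is no depth.
- arm.camera_model(name): a dict with "fovy" (degrees; the focal length in pixels is half the picture's height over the tangent of half this angle, whatever the lens; pixels are square), "cx", "cy" (the principal point, pixels), "D" ([k1, k2, p1, p2, k3] as OpenCV has them; the pictures are not rectified), "pose" (4x4, takes a point from camera to world coordinates). Camera axes: x right, y down, z forward; pixel columns grow to the right and rows downward; lengths in m; the calibration is good to about 2 mm. A picture is of the moment at which its call begins. camera_model takes no time and is no camera call.
- arm.job_done(): hands the job in; it is judged then, once.
The state is a dict: "t": time; "q": joint angles; "qd": joint speeds; "joint_efforts": joint torques, N m; "eef_pos": TCP position; "ee_rot": TCP orientation; "force": force on the tool from outside, world axes, zero at the start; "moment": the same for the moment, N m; "width": finger opening in m; "gripper_force": force on a finger pad.
Only numpy, scipy, OpenCV 4.12 (cv2) and the standard library are available. Lean on these libraries where they do the work, as an engineer would, in place of code of your own. Each camera call takes 0.05 s, during which the arm holds its last target. There are 200 camera calls.

## Task

Set the bit up in the bench chuck for sharpening: stand it shank down between the open jaws and let go, then swing the sleeve's bar clockwise (seen from above) until all three jaws grip the bit firmly. Then put the square T-key down into the socket of the round lock knob beside the chuck, turn it clockwise to its stop, and leave the key standing there with the bit still upright and gripped; leave the other things on the bench where they are.

Things in the scene. Friction and masses are not known exactly. Their poses are not given: they have to be found in the camera images.
- bit: flat-headed steel drill bit (no flutes), standing shank down in one of the two wooden stands: round shank 14 mm in diameter and 58 mm long, then a round cutter head 30 mm in diameter whose full-width part is 64 to 84 mm above the foot, with a small point up to 91 mm. Origin at the centre of the shank's foot, z up the bit. About 120 g.
- bit_foot (a point): centre of the foot (lower end) of the bit's shank
- key: steel T-key standing tip down in the other wooden stand: square shank 14 x 14 mm (slightly tapered over its lowest 7 mm) with a cross-bar on top, 64 x 16 x 16 mm, its middle 95 mm above the tip. Origin at the centre of the lower tip, z up the shank, x along the cross-bar; the square's sides are parallel to x and y. The four quarter turns all fit the socket. About 180 g.
- key_tip (a point): centre of the key's lower tip. Both stands are fixed wooden blocks 70 x 70 x 45 mm; the holes are 33 mm deep (floor 12 mm above the bench), and 2 mm wider than the shanks.
- chuck_seat (a point): chuck axis at the flat floor between the jaws, 32 mm above the bench, where the bit's foot stands; z up. The chuck is bolted to the bench on a 150 mm square plate 14 mm thick; the chuck body is 80 mm in diameter with its top 62 mm above the bench, the turning sleeve round it 120 mm in diameter from 20 to 50 mm, the jaws' tops about 77 mm above the bench.
- sleeve (a joint): turn of the chuck's outer sleeve, rad, 0 = jaws fully open, grows clockwise seen from above and closes all jaws together 6 mm per rad; with the bit in place the jaws reach the shank at about 1.0 rad (stop without a bit 1.6). Stiff: it needs about 3 N at the bar's end to turn; 6 to 15 N there grips firmly. It stays where it is left.
- bar_end (a point): centre of the 20 mm ball at the end of the sleeve's one level bar (12 mm in diameter, standing straight out from the sleeve from 60 to 137 mm off the chuck axis, its middle 37 mm above the bench). x points outward along the bar, z up. Moves with the sleeve.
- jaw_1: chuck jaw on the robot's side, 11 mm wide; origin at the lower inner edge, 33 mm above the bench, x away from the chuck axis; moves with the sleeve
- jaw_2: second chuck jaw, like jaw_1, a third of a turn on
- jaw_3: third chuck jaw, like jaw_1, two thirds of a turn on
- lock (a joint): turn of the lock knob, rad, 0 = free, grows clockwise seen from above to its stop at 1.3 (locked); starts between 0 and 0.2; stays where it is left
- lock_socket (a point): centre of the mouth of the square socket (16 mm wide, 24 mm deep, chamfered) in the top of the round lock knob (52 mm in diameter), which stands 125 mm from the chuck axis; the mouth is 56 mm above the bench. z up, x and y parallel to the square's sides; turns with the knob. The key has about 0.1 to 0.15 rad of play in it.
- tape_measure: bystander: yellow tape measure, 62 x 76 x 32 mm, origin under its middle
- sanding_block_3: bystander: wooden sanding block 40 x 62 x 31 mm
- sanding_block_1: bystander: wooden sanding block 42 x 76 x 29 mm
- pencil: bystander: pencil, 168 mm long, 8 mm thick, lying
- shellac_jar: bystander: jar with a yellow lid, 84 mm in diameter, 102 mm high
- wedge: bystander: small wooden wedge 30 x 100 x 22 mm
- masking_tape: bystander: roll of masking tape, 101 mm in diameter, 24 mm high
There are look-alikes about, which are no part of the job. What is shaped like the key but black or green is not meant.

How it is judged:
On the way, in this order (a step that is already met when the one before it is completed fails the run):
1. the bit stands shank down on the chuck's seat between the jaws, released (horizontal distance between bit_foot and chuck_seat below 0.009 m and z of bit_foot in the frame of chuck_seat below 0.006 m and angle between bit's own z axis and vertical below 0.3 rad and contact force between the fingers and bit below 0.1 N), for 0.2 s.
2. the sleeve is turned until all three jaws press on the bit (horizontal distance between bit_foot and chuck_seat below 0.009 m and z of bit_foot in the frame of chuck_seat below 0.006 m and contact force between bit and jaw_1 above 3 N and contact force between bit and jaw_2 above 3 N and contact force between bit and jaw_3 above 3 N), for 0.2 s.
3. the key's square is at least 12 mm down in the lock knob's socket (horizontal distance between key_tip and lock_socket below 0.005 m and z of key_tip in the frame of lock_socket below -0.012 m and angle between key's own z axis and vertical below 0.15 rad), for 0.1 s.
4. the lock knob is turned to its stop (all of step 3 and value of joint lock above 1.1 rad), for 0.1 s.
At the end, for the whole second after the job is handed in: Bit upright (0.08 rad), foot on the chuck seat (6 mm high, 9 mm off axis), each jaw pressing it with over 2 N; lock knob turned beyond 1.1 of 1.3 rad; key at least 12 mm deep in the socket, within 5 mm of its centre, tilted under 0.15 rad; all at rest (all of step 4 and horizontal distance between bit_foot and chuck_seat below 0.009 m and z of bit_foot in the frame of chuck_seat below 0.006 m and contact force between bit and jaw_1 above 2 N and contact force between bit and jaw_2 above 2 N and contact force between bit and jaw_3 above 2 N and angle between bit's own z axis and vertical below 0.08 rad and linear speed of each of key, bit below 0.02 m/s); the robot touches nothing.
It fails at once if another loose thing on the bench is moved more than 30 mm (distance of any of tape_measure, sanding_block_3, sanding_block_1, pencil, shellac_jar, wedge, masking_tape from where it was at the start of the episode above 0.03 m).
It also fails if it takes over 72 s, if anything falls off the work surface, if the arm or the gripper's body presses on something with over 40 N, if the wrist force passes 120 N, or if a joint passes its speed limit or range.

## Working session

There is one attempt and no reset: what is moved stays moved. The work goes in short steps, Python scripts to look and compute and a tool call to move; the robot and the scene stay as the last step left them, time stands still between calls to the robot, and variables do not carry over. Pictures are saved under pics/ and viewed, at most 11 in all, crops included, and the job is handed in when it is done.

Besides the shell and the picture viewer there is one more tool, called after "Request:" by a JSON object that holds its "op" and its "data". arm_command: Moves the arm, as the interface text tells. Its arguments: {"type":"object","properties":{"series":{"type":"array"},"force":{"type":"number"}},"required":["series"]}

```bash
mkdir -p pics; ls; python3 - <<'E'
from station import arm
import cv2
for n in("top","side"):
    cv2.imwrite(f"pics/{n}0.png",arm.grab_frame(n)); m=arm.camera_model(n); print(n,m)
s=arm.get_state(); print(s)
E
```

```text
pics
top {'fovy': 48.930012495499966, 'cx': 310.9540167860888, 'cy': 244.07763919376052, 'D': array([0.01077402, 0.        , 0.        , 0.        , 0.        ]), 'pose': array([[ 1.84840801e-02, -9.80877326e-01,  1.93747284e-01,
         3.50743510e-01],
       [-9.99828985e-01, -1.82467907e-02,  3.00936247e-03,
        -4.33999981e-02],
       [ 5.83450731e-04, -1.93769776e-01, -9.81046856e-01,
         1.22680576e+00],
       [ 0.00000000e+00,  0.00000000e+00,  0.00000000e+00,
         1.00000000e+00]])}
side {'fovy': 43.16260137008172, 'cx': 318.5477149590874, 'cy': 249.3486842935373, 'D': array([-0.04777462,  0.        ,  0.        ,  0.        ,  0.        ]), 'pose': array([[ 0.88626835, -0.2422486 ,  0.39477086,  0.02617427],
       [-0.46290797, -0.49205409,  0.73729165, -1.03773325],
       [ 0.01564075, -0.83618083, -0.54823077,  0.80515804],
       [ 0.        ,  0.        ,  0.        ,  1.        ]])}
{'t': 0.1, 'q': array([ 1.53611200e+00,  3.59330406e-01,  1.11528942e-02, -2.92726164e-04,
       -1.22412882e+00, -2.88060764e-01]), 'qd': array([ 0.00084178, -0.00243305,  0.00044025,  0.00171624,  0.0001801 ,
       -0.00146096]), 'joint_efforts': array([-1.81262749e-03, -5.84164453e+01,  2.93752706e+01,  7.01553762e+00,
        1.02072197e-02, -4.91298556e-05]), 'eef_pos': array([0.21401518, 0.63973982, 0.24771047]), 'ee_rot': array([ 3.14006668e+00, -1.65162205e-04, -3.22844629e-01]), 'force': array([ 0.03371361, -0.19777285,  0.21368917]), 'moment': array([0.02406598, 0.07984208, 0.03786922]), 'gripper_force': 0.0, 'width': 0.08776459941579427}
```

View pics/top0.png

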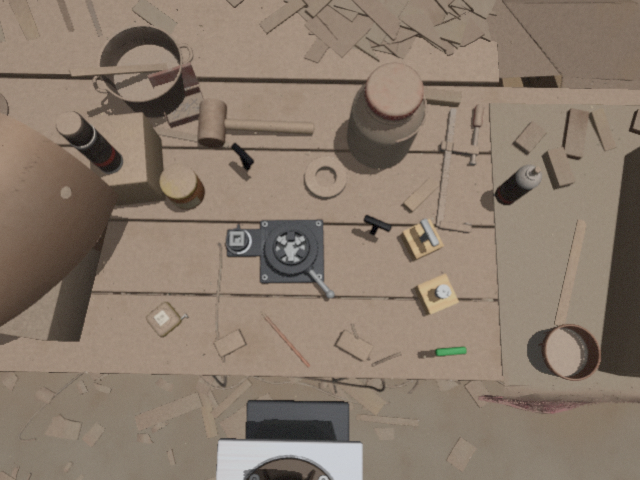

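View pics/side0.png

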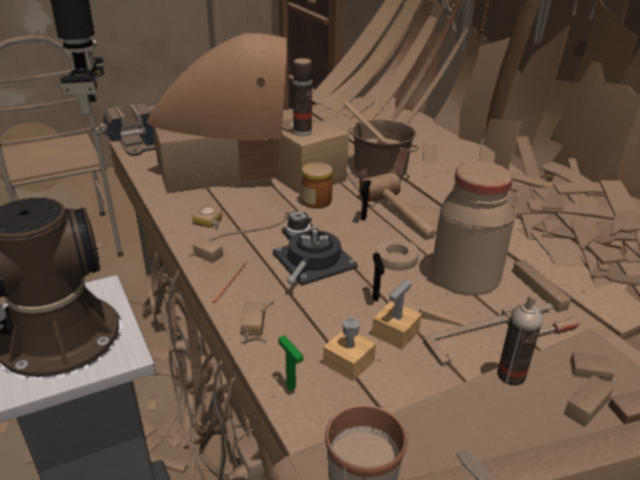

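Top view: the robot is at the bottom with x up and y to the left. The chuck is at about (291,248), its bar ball at (328,293), the lock knob at (238,240), and the stands at (423,238) and (438,294). Key candidates are a steel T at (428,235) in a stand, a black one at (376,223), another black one at (242,156) and a green one at (451,351). The steel one in the stand is the key, and the bit is the round-headed thing at (442,291). I'll confirm both in enlarged crops.

```bash
cat > h.py <<'E'
import numpy as np, cv2
from station import arm
def cam(n):
    m=arm.camera_model(n); f=240/np.tan(np.radians(m["fovy"]/2))
    return np.array([[f,0,m["cx"]],[0,f,m["cy"]],[0,0,1]]),np.array(m["D"]),np.array(m["pose"])
def p2w(n,u,v,z):
    K,D,T=cam(n); p=cv2.undistortPoints(np.array([[[u,v]]],float),K,D)[0,0]
    d=T[:3,:3]@np.array([p[0],p[1],1]); o=T[:3,3]; return o+d*(z-o[2])/d[2]
def w2p(n,P):
    K,D,T=cam(n); R=T[:3,:3].T; t=-R@T[:3,3]
    return cv2.projectPoints(np.atleast_2d(np.array(P,float)),cv2.Rodrigues(R)[0],t,K,D)[0][:,0]
def crop(img,x0,y0,w,h,s):
    c=cv2.resize(img[y0:y0+h,x0:x0+w],None,fx=s,fy=s,interpolation=cv2.INTER_CUBIC)
    for k in range(0,w,10):
        cv2.line(c,(k*s,0),(k*s,6 if (x0+k)%50 else 14),(0,255,255),1)
        if (x0+k)%20==0: cv2.putText(c,str(x0+k),(k*s,24),0,.4,(0,255,255),1)
    for k in range(0,h,10):
        cv2.line(c,(0,k*s),(6,k*s),(0,255,255),1)
        if (y0+k)%20==0: cv2.putText(c,str(y0+k),(8,k*s+4),0,.4,(0,255,255),1)
    return c
E
python3 - <<'E'
from h import *
i=cv2.imread("pics/top0.png"); j=cv2.imread("pics/side0.png")
cv2.imwrite("pics/c1.png",crop(i,220,200,130,100,6))
a=crop(i,390,210,80,110,5); b=crop(j,320,270,80,110,5)
b2=crop(j,320,270,110,110,5)[:, :400]
cv2.imwrite("pics/c2.png",np.hstack([a,crop(j,320,275,80,110,5)]) if 0 else np.hstack([a,b]))
cv2.imwrite("pics/c3.png",crop(j,270,200,160,120,5))
E
```

```text
(no output)
```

View pics/c1.png

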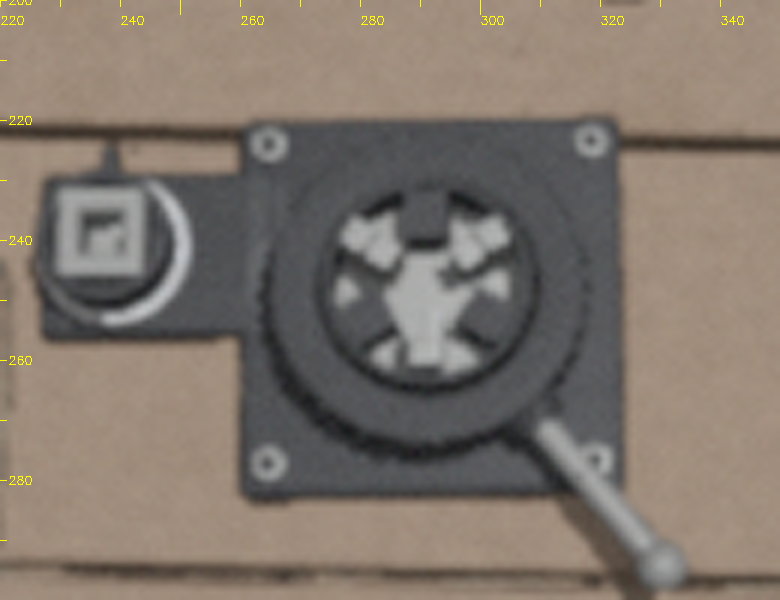

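View pics/c2.png

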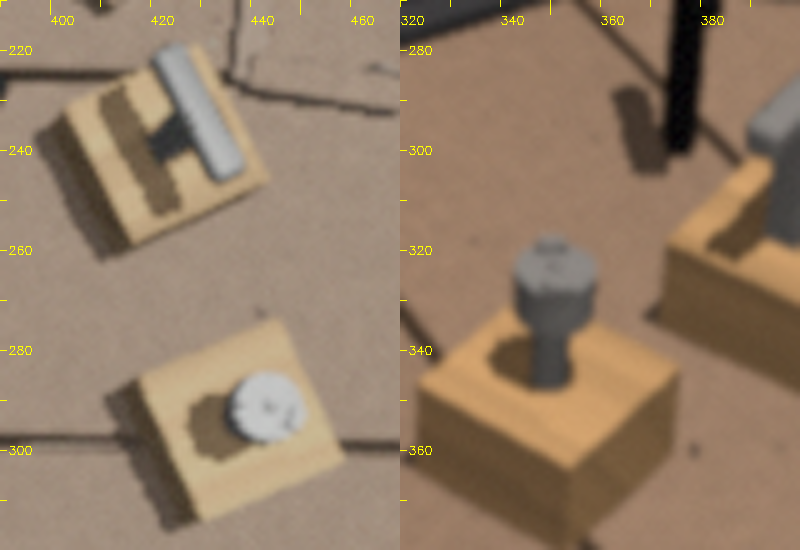

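View pics/c3.png

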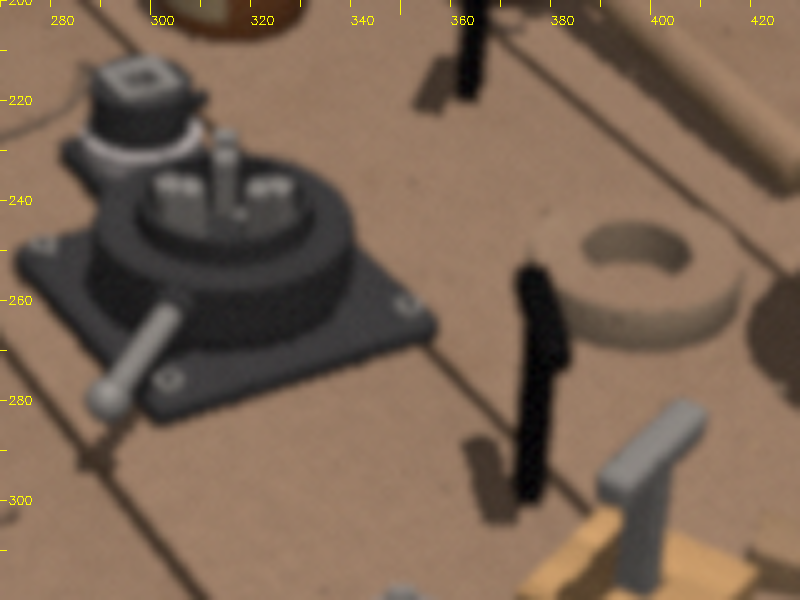

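The top crop shows the lock socket mouth at (236.7,238.5), the chuck's plate screws averaging (291.8,250.3), and the bar ball at (330.3,294). In the second crop the steel T-key is in the upper stand with its bar centred at about (429.5,232.5). The bit's round head is in the lower stand at (443.6,291.4). The side crop shows the bit head's top face at (351,324) and the key bar at about (397,290).

```bash
python3 - <<'E'
from h import *
np.set_printoptions(precision=4,suppress=True)
i=cv2.imread("pics/top0.png")
def t(u,v,z): return p2w("top",u,v,z)
print("plate",[t(220+a/6,200+b/6,.015)[:2] for a,b in((269,144),(591,140),(595,461),(268,463))], t(291.8,250.3,.015))
print("body top",t(220+428/6,200+291/6,.062))
print("socket",t(236.7,238.5,.056)); 
for a,b in((56,187),(145,185),(147,276),(57,277)): print(" sq",t(220+a/6,200+b/6,.056)[:2])
print("ball",t(330.3,293.9,.037), "side",p2w("side",270+108/5,200+398/5,.037))
print("bit",t(443.6,291.4,.096),"side",p2w("side",351.2,324,.096))
print("key bar top corners",[t(390+a/5,210+b/5,.115)[:2] for a,b in((152,57),(187,45),(244,167),(214,181))])
k=t(390+200/5,210+113/5,.115); print("key",k)
print("socket side",p2w("side",270+141/5,200+77/5,.056))
for nm,c in(("bitstand",((138,378),(280,318),(345,460),(200,522))),("keystand",((64,112),(200,45),(270,182),(132,246)))):
  P=np.array([t(390+a/5,210+b/5,.045)[:2] for a,b in c]); print(nm,P.mean(0),np.degrees(np.arctan2(*(P[1]-P[0])[::-1])),np.linalg.norm(np.roll(P,1,0)-P,axis=1))
# bystanders
for n,p in dict(pencil=(288,338),block=(230,344),block2=(353,345),jar=(181,187),tape=(325,178),blk=(376,223),green=(451,351),bar_wedge=(421,195)).items(): print(n,t(*p,.02)[:2])
E
```

```text
plate [array([0.6363, 0.07  ]), array([ 0.6403, -0.0566]), array([ 0.5132, -0.0601]), array([0.5101, 0.0659])] [0.5744 0.0048 0.015 ]
body top [0.5698 0.0041 0.062 ]
socket [0.5917 0.1287 0.056 ]
 sq [0.6084 0.1462]
 sq [0.6098 0.1126]
 sq [0.5747 0.1103]
 sq [0.5737 0.1442]
ball [ 0.4719 -0.0855  0.037 ] side [ 0.4727 -0.084   0.037 ]
bit [ 0.4759 -0.3264  0.096 ] side [ 0.4762 -0.327   0.096 ]
key bar top corners [array([ 0.6248, -0.2761]), array([ 0.6304, -0.2914]), array([ 0.5769, -0.3145]), array([ 0.5705, -0.3015])]
key [ 0.6003 -0.2962  0.115 ]
socket side [0.5912 0.1269 0.056 ]
bitstand [ 0.4759 -0.3268] -66.26149894595319 [0.069  0.0706 0.0689 0.0714]
keystand [ 0.6004 -0.2965] -62.545489871029204 [0.0686 0.0711 0.0706 0.0705]
pencil [0.3726 0.008 ]
block [0.3569 0.1379]
block2 [ 0.3598 -0.1384]
jar [0.7218 0.2722]
tape [ 0.7507 -0.0703]
blk [ 0.6424 -0.1916]
green [ 0.3508 -0.3579]
bar_wedge [ 0.7127 -0.2988]
```

```bash
python3 - <<'E'
from h import *
np.set_printoptions(precision=3,suppress=True)
for z in(.1,.25,.4):
  print(z,[p2w("top",*p,z)[:2] for p in((0,325),(60,295),(100,240),(112,190),(85,340))])
print("box foot side",[p2w("side",*p,0)[:2] for p in((165,188),(283,188),(345,165))])
print([p2w("side",*p,z) for p,z in (((150,125),.2),((150,125),.3),((285,40),.4))])
# straight line path tcp points projected in side
print(w2p("side",[(.214,.64,.25),(.25,.5,.25),(.3,.4,.25),(.4,.3,.25)]))
print("pencil ends",p2w("top",263,313,.004)[:2],p2w("top",308,366,.004)[:2])
E
```

```text
0.1 [array([0.388, 0.611]), array([0.453, 0.493]), array([0.574, 0.419]), array([0.687, 0.404]), array([0.359, 0.43 ])]
0.25 [array([0.383, 0.524]), array([0.439, 0.421]), array([0.544, 0.358]), array([0.643, 0.344]), array([0.358, 0.367])]
0.4 [array([0.378, 0.437]), array([0.426, 0.35 ]), array([0.514, 0.296]), array([0.598, 0.285]), array([0.357, 0.304])]
box foot side [array([0.361, 0.521]), array([0.663, 0.373]), array([0.899, 0.429])]
[array([0.34 , 0.503, 0.2  ]), array([0.288, 0.248, 0.3  ]), array([0.698, 0.424, 0.4  ])]
[[ 88.449  98.086]
 [112.676 112.668]
 [141.834 122.583]
 [193.9   129.759]]
pencil ends [0.428 0.068] [ 0.311 -0.038]
```

Request:
{"op": "arm_command", "data": {"series": [0,0,0,0.4,1,0,1,0,0,0,0.4,1,0,1,0,0,0,0.4,1,0,1]}}

```text
t: 0.48
eef_pos: [0.2205, 0.5298, 0.2491]
ee_rot: [3.141, 0.0, -0.324]
force: [0.1, 0.1, 0.3]
width: 0.0876
gripper_force: 0.0
```

Request:
{"op": "arm_command", "data": {"series": [0,0,0,0.6,1,0,1,0,0,0,0.6,1,0,1,0,0,0,0.6,1,0,1]}}

```text
t: 0.85
eef_pos: [0.2459, 0.4162, 0.2489]
ee_rot: [-3.141, 0.0, -0.324]
force: [0.0, 0.9, 0.8]
width: 0.0873
gripper_force: 0.0
```

Request:
{"op": "arm_command", "data": {"series": [0,0,0,1,1,0,1,0,0,0,1,1,0,1,0,0,0,1,1,0,1]}}

```text
t: 1.23
eef_pos: [0.3094, 0.2905, 0.2487]
ee_rot: [-3.141, 0.0, -0.325]
force: [0.1, 0.4, -0.6]
width: 0.0877
gripper_force: 0.0
```

Request:
{"op": "arm_command", "data": {"series": [0,0,0,1,1,0,1,0,0,0,1,1,0,1,0,0,0,1,1,0,1,0,0,0,1,1,0,1]}}

```text
t: 1.72
eef_pos: [0.3726, 0.1655, 0.2486]
ee_rot: [-3.142, -0.0, -0.325]
force: [0.2, 0.3, -0.7]
width: 0.0874
gripper_force: 0.0
```

Request:
{"op": "arm_command", "data": {"series": [0,0,0,1,1,0,1,0,0,0,1,1,0,1,0,0,0,1,1,0,1]}}

```text
t: 2.1
eef_pos: [0.4362, 0.038, 0.2484]
ee_rot: [3.141, 0.0, -0.325]
force: [-0.2, 0.1, 0.5]
width: 0.0876
gripper_force: 0.0
```

Request:
{"op": "arm_command", "data": {"series": [0,0,0,1,1,0,1,0,0,0,1,1,0,1,0,0,0,1,1,0,1]}}

```text
t: 2.48
eef_pos: [0.4998, -0.0888, 0.2478]
ee_rot: [3.141, 0.001, -0.325]
force: [-0.7, 0.2, -0.1]
width: 0.0875
gripper_force: 0.0
```

Request:
{"op": "arm_command", "data": {"series": [0,0,0,0.2,1,0,1,0,0,0,0.2,1,0,1,0,0,0,0.2,1,0,1]}}

```text
t: 2.85
eef_pos: [0.4856, -0.1893, 0.2481]
ee_rot: [3.141, 0.001, -0.325]
force: [0.1, 0.8, -0.1]
width: 0.0876
gripper_force: 0.0
```

Request:
{"op": "arm_command", "data": {"series": [0,0,0,0.2,1,0.3,1,0,0,0,0.2,1,0.3,1,0,0,0,0.2,1,0.3,1,0,0,0,0.2,1,0.3,1]}}

```text
t: 3.35
eef_pos: [0.4733, -0.2887, 0.2185]
ee_rot: [-3.141, 0.0, -0.322]
force: [-0.8, -0.3, 0.3]
width: 0.0873
gripper_force: 0.0
```

Request:
{"op": "arm_command", "data": {"series": [0,0,0,0.146,0.352,0,1,0,0,0,0.146,0.352,0.5,1,0,0,0,0.146,0.352,0.9,1,0,0,0,0.146,0.352,0.9,1]}}

```text
t: 3.85
eef_pos: [0.4742, -0.3258, 0.1265]
ee_rot: [-3.141, 0.005, -0.321]
force: [-0.0, -0.1, 1.1]
width: 0.0875
gripper_force: 0.0
```

Request:
{"op": "arm_command", "data": {"series": [0,0,0,0,0,0.39,1,0,0,0,0,0,0.39,1,0,0,0,0,0,0.39,0.2,0,0,0,0,0,0.39,0.2,0,0,0,0,0,0.39,0.2,0,0,0,0,0,0.39,0.2,0,0,0,0,0,0.39,0.2,0,0,0,0,0,0.39,0.2], "force": 25}}

```text
t: 4.85
eef_pos: [0.4751, -0.3279, 0.0895]
ee_rot: [3.142, 0.0, -0.323]
force: [-0.9, 0.7, 0.3]
width: 0.0333
gripper_force: 0.0
```

Request:
{"op": "arm_command", "data": {"series": [0,0,0,0,0,0,0.2,0,0,0,0,0,0,0.2,0,0,0,0,0,0,0.2,0,0,0,0,0,0,0.2], "force": 25}}

```text
t: 5.35
eef_pos: [0.4752, -0.3278, 0.0895]
ee_rot: [-3.141, 0.0, -0.323]
force: [1.0, 2.9, -0.0]
width: 0.0287
gripper_force: 25.0
```

Request:
{"op": "arm_command", "data": {"series": [0,0,0,0,0,-0.2,0.2,0,0,0,0,0,-0.5,0.2,0,0,0,0,0,-1,0.2,0,0,0,0,0,-1,0.2,0,0,0,0,0,-1,0.2]}}

```text
t: 5.98
eef_pos: [0.4747, -0.3278, 0.1893]
ee_rot: [-3.141, 0.0, -0.323]
force: [-0.3, -0.4, -1.8]
width: 0.0294
gripper_force: 25.0
```

Request:
{"op": "arm_command", "data": {"series": [0,0,0,-0.03,-1,0,0.2,0,0,0,-0.03,-1,0,0.2,0,0,0,-0.03,-1,0,0.2]}}

```text
t: 6.35
eef_pos: [0.5038, -0.2301, 0.1881]
ee_rot: [3.141, 0.002, -0.32]
force: [0.3, -0.3, -2.0]
width: 0.0294
gripper_force: 25.0
```

Request:
{"op": "arm_command", "data": {"series": [0,0,0,-0.03,-1,0,0.2,0,0,0,-0.03,-1,0,0.2,0,0,0,-0.03,-1,0,0.2]}}

```text
t: 6.72
eef_pos: [0.5329, -0.1349, 0.1884]
ee_rot: [3.141, 0.002, -0.32]
force: [-0.7, 0.6, -1.6]
width: 0.0291
gripper_force: 25.0
```

Request:
{"op": "arm_command", "data": {"series": [0,0,0,-0.03,-1,0,0.2,0,0,0,-0.03,-1,0,0.2,0,0,0,-0.03,-1,0,0.2]}}

```text
t: 7.1
eef_pos: [0.5619, -0.0396, 0.1884]
ee_rot: [3.141, 0.001, -0.321]
force: [0.8, -0.4, -0.5]
width: 0.0292
gripper_force: 25.0
```

Request:
{"op": "arm_command", "data": {"series": [0,0,0,-0.02,-0.46,0,0.2,0,0,0,-0.02,-0.46,0,0.2,0,0,0,-0.02,-0.46,0.28,0.2,0,0,0,-0.02,-0.46,0.28,0.2,0,0,0,-0.02,-0.46,0.28,0.2]}}

```text
t: 7.72
eef_pos: [0.5745, 0.0026, 0.162]
ee_rot: [3.141, 0.0, -0.324]
force: [0.1, -0.7, -1.4]
width: 0.0296
gripper_force: 25.0
```

```bash
python3 - <<'E'
from h import *
s=arm.get_state(); print(s["eef_pos"],s["ee_rot"])
i=arm.grab_frame("side"); cv2.imwrite("pics/s1.png",crop(i,250,150,130,130,4))
E
```

```text
[0.57452516 0.00264796 0.16195419] [ 3.14095985e+00  8.04455537e-05 -3.23591470e-01]
```

View pics/s1.png

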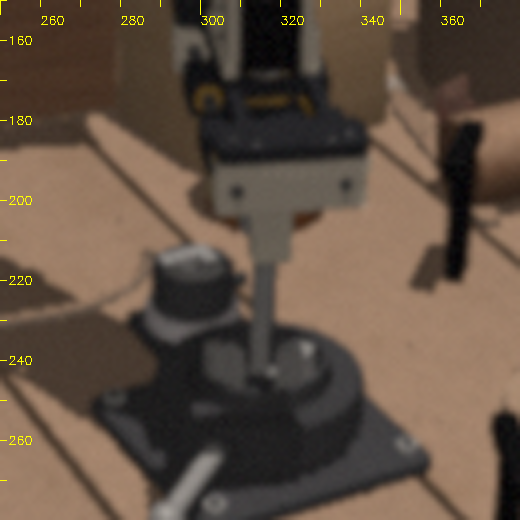

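The side view shows the bit hanging upright in the fingers, its foot at about (315,245) just over the opening between the jaws. I'll lower it and let go.

Request:
{"op": "arm_command", "data": {"series": [0,0,0,0,-0.02,0.2,0.2,0,0,0,0,-0.02,0.4,0.2,0,0,0,0,-0.02,0.5,0.2,0,0,0,0,-0.02,0.52,0.2,0,0,0,0,-0.02,0.52,0.2]}}

```text
t: 8.4
eef_pos: [0.5756, 0.0056, 0.1102]
ee_rot: [-3.141, -0.001, -0.323]
force: [0.8, -0.1, -1.3]
width: 0.0296
gripper_force: 25.0
```

Request:
{"op": "arm_command", "data": {"series": [0,0,0,0,0,0,0.55,0,0,0,0,0,0,0.55,0,0,0,0,0,0,0.55,0,0,0,0,0,0,0.55,0,0,0,0,0,0,0.55,0,0,0,0,0,0,0.55]}}

```text
t: 9.15
eef_pos: [0.5751, 0.0056, 0.1095]
ee_rot: [3.142, 0.0, -0.323]
force: [-0.1, 0.6, 0.5]
width: 0.0484
gripper_force: 0.0
```

Request:
{"op": "arm_command", "data": {"series": [0,0,0,0,0,-0.3,0.55,0,0,0,0,0,-0.6,0.55,0,0,0,0,0,-1,0.55,0,0,0,0,0,-1,0.55]}}

```text
t: 9.65
eef_pos: [0.5769, 0.006, 0.2131]
ee_rot: [-3.138, -0.005, -0.322]
force: [-0.3, 0.3, -0.5]
width: 0.0481
gripper_force: 0.0
```

Request:
{"op": "arm_command", "data": {"series": [0,0,-0.11,-0.1,0.2,0,0.45,0,0,-0.22,-0.2,0.4,0,0.45,0,0,-0.33,-0.3,0.6,0,0.45,0,0,-0.44,-0.4,0.8,0,0.45,0,0,-0.55,-0.573,0.986,0,0.45,0,0,-0.662,-0.573,0.986,0,0.45,0,0,-0.662,-0.573,0.986,0,0.45]}}

```text
t: 10.52
eef_pos: [0.4892, -0.0698, 0.2093]
ee_rot: [-3.141, 0.0, 0.716]
force: [-0.3, 0.6, -0.6]
width: 0.0396
gripper_force: 0.0
```

```bash
python3 - <<'E'
from h import *
i=arm.grab_frame("side"); cv2.imwrite("pics/s2.png",crop(i,250,130,130,160,3))
E
```

```text
(no output)
```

View pics/s2.png

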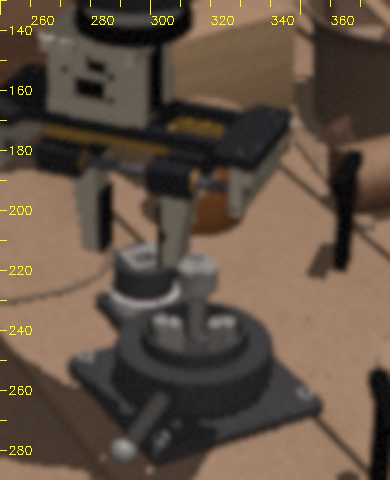

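The bit stands upright in the chuck with its head at about (315,222), and the open fingers are above the bar. I'll go down over the bar.

Request:
{"op": "arm_command", "data": {"series": [0,0,0,0,0,0.4,0.45,0,0,0,0,0,0.8,0.45,0,0,0,0,0,1,0.45,0,0,0,0,0,1,0.45]}}

```text
t: 11.08
eef_pos: [0.4885, -0.0698, 0.1079]
ee_rot: [-3.14, 0.003, 0.714]
force: [-0.5, 0.2, 1.3]
width: 0.0396
gripper_force: 0.0
```

Request:
{"op": "arm_command", "data": {"series": [0,0,0,0,0,0.3,0.45,0,0,0,0,0,0.5,0.45,0,0,0,0,0,0.65,0.45,0,0,0,0,0,0.65,0.3,0,0,0,0,0,0.65,0.3]}}

```text
t: 11.7
eef_pos: [0.4904, -0.0695, 0.0456]
ee_rot: [3.141, -0.001, 0.717]
force: [0.5, 0.9, -0.2]
width: 0.0279
gripper_force: 0.0
```

```bash
python3 - <<'E'
from h import *
np.set_printoptions(precision=3,suppress=True)
C=np.array([.5745,.0045]); r=.113
s=arm.get_state(); print(s["eef_pos"],s["ee_rot"],s["width"])
# arc rows: angle d clockwise from start; tool frame at start: +x along yaw, y=(sin,-cos)
for d in(6,12,18,24,30,36,42,48,54,60):
  a=np.radians(d)
  # radial dir = -x tool; position rel C = -r*x(yaw-d)
  print(d,"turn",d/90,"x",r*(1-np.cos(a))/.1,"y",-r*np.sin(a)/.1)
E
```

```text
[ 0.49  -0.07   0.046] [ 3.141 -0.001  0.717] 0.027934048274738842
6 turn 0.06666666666666667 x 0.006190258233851182 y -0.11811716349244843
12 turn 0.13333333333333333 x 0.024693211170799572 y -0.23494021062406806
18 turn 0.2 x 0.05530613658647651 y -0.34918920364369055
24 turn 0.26666666666666666 x 0.09769363286386101 y -0.45961240667565423
30 turn 0.3333333333333333 x 0.15139129372358426 y -0.565
36 turn 0.4 x 0.2158107963563094 y -0.6641973350904946
42 turn 0.4666666666666667 x 0.2902463472105445 y -0.7561175851855098
48 turn 0.5333333333333333 x 0.3738824148144902 y -0.8397536527894556
54 turn 0.6 x 0.4658026649095054 y -0.9141892036436906
60 turn 0.6666666666666666 x 0.5649999999999998 y -0.9786087062764156
```

Request:
{"op": "arm_command", "data": {"series": [0,0,0.067,0.006,-0.118,0,0.3,0,0,0.133,0.025,-0.235,0,0.3,0,0,0.2,0.055,-0.349,0,0.3,0,0,0.267,0.098,-0.46,0,0.3,0,0,0.333,0.151,-0.565,0,0.3,0,0,0.4,0.216,-0.664,0,0.3,0,0,0.467,0.29,-0.756,0,0.3,0,0,0.533,0.374,-0.84,0,0.3]}}

```text
t: 12.7
eef_pos: [0.4623, 0.0182, 0.0456]
ee_rot: [3.141, -0.0, -0.124]
force: [-1.1, -3.1, 1.2]
width: 0.026
gripper_force: 1.6
```

Request:
{"op": "arm_command", "data": {"series": [0,0,0.022,0.001,-0.039,0,0.3,0,0,0.044,0.003,-0.079,0,0.3,0,0,0.067,0.006,-0.118,0,0.3,0,0,0.089,0.011,-0.157,0,0.3,0,0,0.089,0.011,-0.157,0,0.3]}}

```text
t: 13.32
eef_pos: [0.4654, 0.0336, 0.0453]
ee_rot: [-3.141, -0.0, -0.26]
force: [-0.8, -1.3, 1.0]
width: 0.0259
gripper_force: 1.0
```

Request:
{"op": "arm_command", "data": {"series": [0,0,0.022,0.001,-0.039,0,0.3,0,0,0.022,0.001,-0.039,0,0.3]}}

```text
t: 13.58
eef_pos: [0.4666, 0.0373, 0.045]
ee_rot: [-3.141, -0.0, -0.294]
force: [-1.0, -1.3, 0.5]
width: 0.0263
gripper_force: 1.0
```

Request:
{"op": "arm_command", "data": {"series": [0,0,0.022,0.001,-0.039,0,0.3,0,0,0.022,0.001,-0.039,0,0.3]}}

```text
t: 13.82
eef_pos: [0.4679, 0.0411, 0.0448]
ee_rot: [-3.141, -0.0, -0.328]
force: [-0.4, -1.2, 0.8]
width: 0.0261
gripper_force: 0.9
```

Request:
{"op": "arm_command", "data": {"series": [0,0,0.022,0.001,-0.039,0,0.3,0,0,0.022,0.001,-0.039,0,0.3]}}

```text
t: 14.08
eef_pos: [0.4692, 0.0447, 0.0447]
ee_rot: [-3.141, -0.0, -0.362]
force: [-0.9, -1.9, 0.6]
width: 0.0267
gripper_force: 0.9
```

Request:
{"op": "arm_command", "data": {"series": [0,0,0.011,0,-0.02,0,0.3,0,0,0.011,0,-0.02,0,0.3]}}

```text
t: 14.32
eef_pos: [0.4699, 0.0465, 0.0446]
ee_rot: [3.142, -0.0, -0.381]
force: [-0.8, -3.7, 2.6]
width: 0.026
gripper_force: 1.7
```

Request:
{"op": "arm_command", "data": {"series": [0,0,0.011,0,-0.02,0,0.3,0,0,0.011,0,-0.02,0,0.3]}}

```text
t: 14.58
eef_pos: [0.4705, 0.0484, 0.0446]
ee_rot: [3.141, 0.0, -0.398]
force: [-0.8, -4.0, 3.4]
width: 0.0263
gripper_force: 2.3
```

Request:
{"op": "arm_command", "data": {"series": [0,0,0.011,0,-0.02,0,0.3,0,0,0.011,0,-0.02,0,0.3]}}

```text
t: 14.82
eef_pos: [0.4713, 0.0502, 0.0446]
ee_rot: [3.141, 0.0, -0.416]
force: [-2.0, -5.3, 3.6]
width: 0.0262
gripper_force: 2.6
```

Request:
{"op": "arm_command", "data": {"series": [0,0,0.011,0,-0.02,0,0.3,0,0,0.011,0,-0.02,0,0.3]}}

```text
t: 15.08
eef_pos: [0.4719, 0.0518, 0.0445]
ee_rot: [3.141, 0.0, -0.433]
force: [-1.9, -4.9, 4.3]
width: 0.0258
gripper_force: 3.1
```

Request:
{"op": "arm_command", "data": {"series": [0,0,0.011,0,-0.02,0,0.3,0,0,0.011,0,-0.02,0,0.3]}}

```text
t: 15.32
eef_pos: [0.4726, 0.0533, 0.0445]
ee_rot: [3.14, 0.0, -0.45]
force: [-0.0, -6.3, 4.7]
width: 0.0262
gripper_force: 3.7
```

Request:
{"op": "arm_command", "data": {"series": [0,0,0.022,0.001,-0.039,0,0.3,0,0,0.022,0.001,-0.039,0,0.3]}}

```text
t: 15.58
eef_pos: [0.4741, 0.0565, 0.0445]
ee_rot: [3.139, 0.001, -0.485]
force: [-2.3, -9.2, 5.1]
width: 0.0264
gripper_force: 4.4
```

Request:
{"op": "arm_command", "data": {"series": [0,0,0.022,0.001,-0.039,0,0.3,0,0,0.022,0.001,-0.039,0,0.3]}}

```text
t: 15.82
eef_pos: [0.4756, 0.0593, 0.0444]
ee_rot: [3.138, 0.001, -0.519]
force: [-2.4, -11.2, 8.6]
width: 0.0263
gripper_force: 5.6
```

Request:
{"op": "arm_command", "data": {"series": [0,0,0.022,0.001,-0.039,0,0.3,0,0,0.022,0.001,-0.039,0,0.3,0,0,0.022,0.001,-0.039,0,0.3]}}

```text
t: 16.2
eef_pos: [0.4771, 0.0621, 0.0444]
ee_rot: [3.137, 0.001, -0.554]
force: [-3.6, -14.3, 8.2]
width: 0.0262
gripper_force: 6.8
```

Request:
{"op": "arm_command", "data": {"series": [0,0,0,0,0.07,0,0.4,0,0,0,0,0.07,0,0.45,0,0,0,0,0.07,-0.3,0.45,0,0,0,0,0.07,-0.6,0.45,0,0,0,0,0.07,-1,0.45,0,0,0,0,0.07,-1,0.45]}}

```text
t: 16.95
eef_pos: [0.4776, 0.06, 0.1477]
ee_rot: [-3.134, -0.004, -0.553]
force: [0.5, 0.3, -0.5]
width: 0.0392
gripper_force: 0.0
```

Request:
{"op": "arm_command", "data": {"series": [0,0,0,0,0,-0.5,0.6,0,0,0,0,0,-1,0.6,0,0,0,0,0,-1,0.6]}}

```text
t: 17.32
eef_pos: [0.4774, 0.0597, 0.248]
ee_rot: [-3.134, -0.004, -0.553]
force: [-0.9, -0.4, -0.1]
width: 0.0524
gripper_force: 0.0
```

Request:
{"op": "arm_command", "data": {"series": [0,0,0,0.98,0.78,0,0.7,0,0,0,0.98,0.78,0,0.7,0,0,0,0.98,0.78,0,0.7]}}

```text
t: 17.7
eef_pos: [0.5179, -0.0626, 0.2426]
ee_rot: [3.14, 0.001, -0.559]
force: [-0.9, 0.3, -1.2]
width: 0.0614
gripper_force: 0.0
```

Request:
{"op": "arm_command", "data": {"series": [0,0,0,0.98,0.78,0,0.7,0,0,0,0.98,0.78,0,0.7,0,0,0,0.98,0.78,0,0.7]}}

```text
t: 18.08
eef_pos: [0.5603, -0.1799, 0.2422]
ee_rot: [3.141, 0.002, -0.558]
force: [-0.9, 1.0, -0.5]
width: 0.0611
gripper_force: 0.0
```

Request:
{"op": "arm_command", "data": {"series": [0,0,-0.11,0.97,0.78,0,0.7,0,0,-0.22,0.97,0.78,0,0.7,0,0,-0.33,0.97,0.78,0,0.7,0,0,-0.44,0.97,0.78,0,0.7,0,0,-0.55,0.97,0.78,0,0.7,0,0,-0.63,0.97,0.78,0,0.7,0,0,-0.63,0.97,0.78,0,0.7]}}

```text
t: 18.95
eef_pos: [0.6015, -0.2933, 0.2435]
ee_rot: [-3.141, 0.0, 0.436]
force: [-0.1, -0.2, -0.6]
width: 0.0614
gripper_force: 0.0
```

```bash
python3 - <<'E'
from h import *
s=arm.get_state(); print(s["eef_pos"],s["ee_rot"],s["t"])
i=arm.grab_frame("side"); j=arm.grab_frame("top")
cv2.imwrite("pics/raw_top2.png",j); cv2.imwrite("pics/raw_side2.png",i)
cv2.imwrite("pics/s3.png",np.hstack([crop(j,220,210,100,100,4),crop(i,270,190,100,100,4)]))
E
```

```text
[ 0.60147635 -0.29332612  0.24354357] [-3.14066836e+00  2.44516958e-04  4.36101946e-01] 18.95
```

View pics/s3.png

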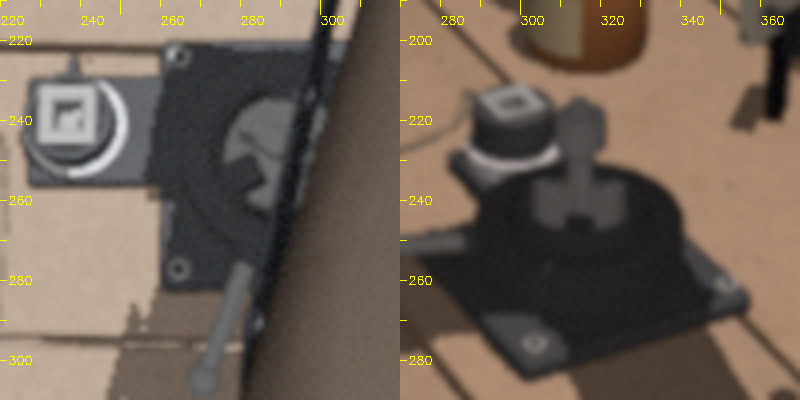

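The jaws have closed on the shank: the bit is upright at (314,222) in the side view, and the bar now points to about (271,304) in the top view. Next I'll grasp the key.

Request:
{"op": "arm_command", "data": {"series": [0,0,0,-0.025,0.023,0.2,0.7,0,0,0,-0.025,0.023,0.5,0.7,0,0,0,-0.025,0.023,0.8,0.7,0,0,0,-0.025,0.023,1,0.7]}}

```text
t: 19.55
eef_pos: [0.5994, -0.2974, 0.1427]
ee_rot: [-3.14, 0.001, 0.433]
force: [-0.5, 1.0, 0.2]
width: 0.0616
gripper_force: 0.0
```

Request:
{"op": "arm_command", "data": {"series": [0,0,0,0,0,0.33,0.5,0,0,0,0,0,0.33,0.1,0,0,0,0,0,0.33,0.1,0,0,0,0,0,0.33,0.1,0,0,0,0,0,0.33,0.1,0,0,0,0,0,0.33,0.1,0,0,0,0,0,0.33,0.1,0,0,0,0,0,0.33,0.1], "force": 30}}

```text
t: 20.55
eef_pos: [0.6004, -0.2981, 0.1127]
ee_rot: [3.141, -0.001, 0.436]
force: [-1.0, 1.4, 5.7]
width: 0.0159
gripper_force: 30.0
```

Request:
{"op": "arm_command", "data": {"series": [0,0,0,0,0,0,0.1,0,0,0,0,0,0,0.1,0,0,0,0,0,0,0.1,0,0,0,0,0,0,0.1], "force": 40}}

```text
t: 21.05
eef_pos: [0.6004, -0.2981, 0.1127]
ee_rot: [3.141, -0.001, 0.436]
force: [-0.5, 2.0, 6.1]
width: 0.0154
gripper_force: 40.0
```

Request:
{"op": "arm_command", "data": {"series": [0,0,0,0,0,-0.2,0.1,0,0,0,0,0,-0.5,0.1,0,0,0,0,0,-0.8,0.1,0,0,0,0,0,-0.8,0.1]}}

```text
t: 21.55
eef_pos: [0.6011, -0.2985, 0.1941]
ee_rot: [3.139, -0.003, 0.436]
force: [-0.4, 0.2, -2.7]
width: 0.0158
gripper_force: 40.0
```

Request:
{"op": "arm_command", "data": {"series": [0,0,0,0,0,-0.3,0.1,0,0,0,0,0,-0.65,0.1,0,0,0,0,0,-0.65,0.1]}}

```text
t: 21.92
eef_pos: [0.6009, -0.2984, 0.2586]
ee_rot: [3.139, -0.003, 0.436]
force: [-0.1, -0.8, -2.5]
width: 0.0158
gripper_force: 40.0
```

Request:
{"op": "arm_command", "data": {"series": [0,0,0,0.43,-0.975,0,0.1,0,0,0,0.43,-0.975,0,0.1,0,0,0,0.43,-0.975,0,0.1]}}

```text
t: 22.3
eef_pos: [0.597, -0.1886, 0.2549]
ee_rot: [-3.14, 0.001, 0.439]
force: [0.1, -0.1, -1.9]
width: 0.0158
gripper_force: 40.0
```

Request:
{"op": "arm_command", "data": {"series": [0,0,0,0.43,-0.975,0,0.1,0,0,0,0.43,-0.975,0,0.1,0,0,0,0.43,-0.975,0,0.1]}}

```text
t: 22.68
eef_pos: [0.595, -0.0828, 0.2551]
ee_rot: [-3.14, 0.002, 0.439]
force: [-0.3, 0.1, -2.4]
width: 0.0155
gripper_force: 40.0
```

Request:
{"op": "arm_command", "data": {"series": [0,0,0,0.43,-0.975,0,0.1,0,0,0,0.43,-0.975,0,0.1,0,0,0,0.43,-0.975,0,0.1]}}

```text
t: 23.05
eef_pos: [0.5931, 0.0231, 0.2552]
ee_rot: [-3.141, 0.002, 0.438]
force: [-0.1, -0.9, -2.9]
width: 0.0158
gripper_force: 40.0
```

Request:
{"op": "arm_command", "data": {"series": [0,0,0.1,0.43,-0.975,0,0.1,0,0,0.2,0.43,-0.975,0,0.1,0,0,0.248,0.43,-0.975,0,0.1,0,0,0.248,0.43,-0.975,0,0.1,0,0,0.248,0.43,-0.975,0,0.1]}}

```text
t: 23.68
eef_pos: [0.5912, 0.1268, 0.256]
ee_rot: [3.141, 0.001, 0.047]
force: [0.3, 1.2, -1.5]
width: 0.0159
gripper_force: 40.0
```

Request:
{"op": "arm_command", "data": {"series": [0,0,0,0,-0.01,0.4,0.1,0,0,0,0,-0.01,0.8,0.1,0,0,0,0,-0.01,0.87,0.1,0,0,0,0,-0.01,0.87,0.1]}}

```text
t: 24.18
eef_pos: [0.5917, 0.1286, 0.1702]
ee_rot: [3.141, -0.0, 0.046]
force: [0.4, -0.3, -1.4]
width: 0.0155
gripper_force: 40.0
```

```bash
python3 - <<'E'
from h import *
s=arm.get_state(); print(s["eef_pos"],s["ee_rot"],s["t"])
p=s["eef_pos"]; print("expected tip px",w2p("side",[(p[0]+.0008,p[1],p[2]-.1007),(.5915,.128,.056)]))
i=arm.grab_frame("side"); cv2.imwrite("pics/s4.png",crop(i,265,165,70,70,8))
E
```

```text
[0.5916866  0.12861166 0.17017373] [ 3.14111399e+00 -2.94026925e-04  4.64463978e-02] 24.175
expected tip px [[298.34762492 210.21185493]
 [298.10947034 215.1775307 ]]
```

View pics/s4.png

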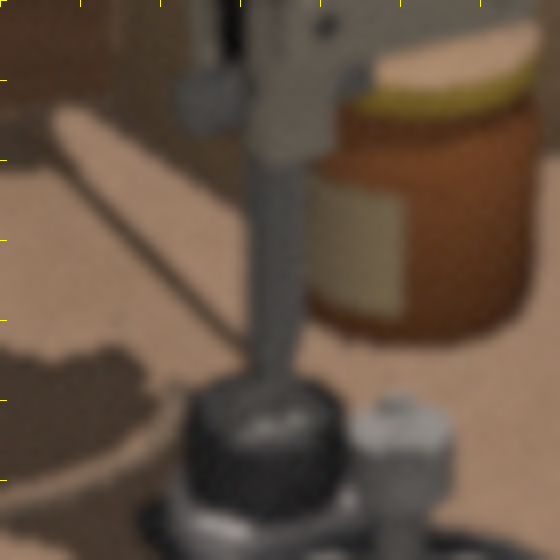

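The side view shows the key hanging over the knob, its tip at about (298.5,211), within a pixel of where it should be over the socket. I'll lower it while watching the force.

Request:
{"op": "arm_command", "data": {"series": [0,0,0,0,0,0.1,0.1,0,0,0,0,0,0.17,0.1,0,0,0,0,0,0.17,0.1]}}

```text
t: 24.6
eef_pos: [0.5908, 0.129, 0.1521]
ee_rot: [3.141, 0.001, 0.046]
force: [0.5, -0.3, -1.6]
width: 0.0155
gripper_force: 40.0
```

Request:
{"op": "arm_command", "data": {"series": [0,0,0,0,0,0.05,0.1,0,0,0,0,0,0.05,0.1]}}

```text
t: 24.85
eef_pos: [0.5921, 0.1295, 0.1499]
ee_rot: [-3.141, -0.003, 0.047]
force: [-4.4, 0.5, 12.0]
width: 0.0155
gripper_force: 40.0
```

Request:
{"op": "arm_command", "data": {"series": [0,0,0,-0.015,0,-0.02,0.1,0,0,0,-0.015,0,0,0.1,0,0,0,-0.015,0,0,0.1]}}

```text
t: 25.22
eef_pos: [0.5893, 0.1289, 0.1469]
ee_rot: [3.141, 0.001, 0.046]
force: [-0.6, -0.5, -2.9]
width: 0.0156
gripper_force: 40.0
```

Request:
{"op": "arm_command", "data": {"series": [0,0,0,0,0,0.04,0.1,0,0,0,0,0,0.04,0.1]}}

```text
t: 25.48
eef_pos: [0.5893, 0.1289, 0.1428]
ee_rot: [3.141, 0.001, 0.046]
force: [-0.3, -1.2, -2.3]
width: 0.0154
gripper_force: 40.0
```

Request:
{"op": "arm_command", "data": {"series": [0,0,0,0,0,0.04,0.1,0,0,0,0,0,0.04,0.1]}}

```text
t: 25.72
eef_pos: [0.5894, 0.1289, 0.1391]
ee_rot: [3.141, 0.001, 0.046]
force: [-0.2, 0.1, -2.6]
width: 0.0157
gripper_force: 40.0
```

Request:
{"op": "arm_command", "data": {"series": [0,0,0,0,0,0.03,0.1,0,0,0,0,0,0.03,0.1]}}

```text
t: 25.98
eef_pos: [0.5895, 0.129, 0.1363]
ee_rot: [3.141, 0.0, 0.046]
force: [0.4, -0.4, -1.8]
width: 0.0159
gripper_force: 40.0
```

Request:
{"op": "arm_command", "data": {"series": [0,0,0.06,0,0,0,0.1,0,0,0.12,0,0,0,0.1,0,0,0.18,0,0,0,0.1,0,0,0.24,0,0,0,0.1,0,0,0.3,0,0,0,0.1,0,0,0.3,0,0,0,0.1], "force": 55}}

```text
t: 26.72
eef_pos: [0.5898, 0.1301, 0.1367]
ee_rot: [-3.14, -0.0, -0.424]
force: [-0.8, 5.4, -2.9]
width: 0.0154
gripper_force: 55.0
```

```bash
python3 -c "
from h import *
s=arm.get_state(); print(s['eef_pos'],s['ee_rot'],s['force'],s['moment'])"
```

```text
[0.58978175 0.13008985 0.1366989 ] [-3.13989439e+00 -7.02121291e-05 -4.24057689e-01] [-0.84030536  5.39680247 -2.90537523] [2.24481401 0.45284402 0.0395214 ]
```

Request:
{"op": "arm_command", "data": {"series": [0,0,0.06,-0.004,-0.01,0,0.1,0,0,0.12,-0.004,-0.01,0,0.1,0,0,0.18,-0.004,-0.01,0,0.1,0,0,0.24,-0.004,-0.01,0,0.1,0,0,0.3,-0.004,-0.01,0,0.1,0,0,0.36,-0.004,-0.01,0,0.1,0,0,0.42,-0.004,-0.01,0,0.1,0,0,0.42,-0.004,-0.01,0,0.1]}}

```text
t: 27.72
eef_pos: [0.5905, 0.1316, 0.1368]
ee_rot: [-3.139, 0.001, -1.083]
force: [1.4, 6.2, -3.3]
width: 0.0153
gripper_force: 55.0
```

```bash
python3 -c "
from h import *
s=arm.get_state(); print(s['eef_pos'],s['ee_rot'],s['force'],s['moment'])"
```

```text
[0.59046597 0.13155442 0.13676708] [-3.13874596e+00  1.04300882e-03 -1.08316987e+00] [ 1.43963237  6.21077027 -3.28270845] [ 2.89837074 -0.20399146  0.0584183 ]
```

Request:
{"op": "arm_command", "data": {"series": [0,0,0.04,-0.013,-0.007,0,0.1,0,0,0.08,-0.013,-0.007,0,0.1,0,0,0.1,-0.013,-0.007,0,0.1,0,0,0.1,-0.013,-0.007,0,0.1]}}

```text
t: 28.22
eef_pos: [0.5905, 0.1323, 0.1368]
ee_rot: [-3.14, 0.001, -1.24]
force: [2.0, 3.6, -3.9]
width: 0.0158
gripper_force: 55.0
```

```bash
python3 -c "
from h import *
s=arm.get_state(); print(s['eef_pos'],s['ee_rot'],s['force'],s['moment'],s['joint_efforts'][5])"
```

```text
[0.59049133 0.13233708 0.1367721 ] [-3.13950782e+00  6.19868119e-04 -1.24019186e+00] [ 1.95554421  3.57612288 -3.8820872 ] [ 2.26713198 -1.09539719  0.15240888] -0.30323395505547523
```

Request:
{"op": "arm_command", "data": {"series": [0,0,0.03,-0.005,0,0,0.1,0,0,0.05,-0.005,0,0,0.1,0,0,0.05,-0.005,0,0,0.1]}}

```text
t: 28.6
eef_pos: [0.5905, 0.1327, 0.1368]
ee_rot: [-3.139, 0.001, -1.319]
force: [2.3, 2.8, -5.1]
width: 0.0153
gripper_force: 55.0
```

```bash
python3 -c "
from h import *
s=arm.get_state(); print(s['eef_pos'],s['ee_rot'],s['force'],s['moment'],s['joint_efforts'][5])"
```

```text
[0.59048933 0.13268973 0.13678471] [-3.13936131e+00  5.37397626e-04 -1.31869929e+00] [ 2.29118018  2.84488037 -5.14648669] [ 1.86291259 -1.45653891  0.09434762] -0.30869152396917343
```

Request:
{"op": "arm_command", "data": {"series": [0,0,0.03,0,0,0,0.1,0,0,0.05,0,0,0,0.1,0,0,0.05,0,0,0,0.1]}}

```text
t: 28.98
eef_pos: [0.5906, 0.1328, 0.1368]
ee_rot: [-3.139, 0.001, -1.397]
force: [3.5, 3.9, -4.9]
width: 0.0154
gripper_force: 55.0
```

```bash
python3 -c "
from h import *
s=arm.get_state(); print(s['eef_pos'],s['ee_rot'],s['force'],s['moment'],s['joint_efforts'][5])"
```

```text
[0.59059647 0.13276962 0.13678076] [-3.13919405e+00  7.95728022e-04 -1.39721898e+00] [ 3.54310755  3.90202204 -4.91327985] [ 1.91865942 -1.59034724  0.14715401] -0.30908175744116306
```

Request:
{"op": "arm_command", "data": {"series": [0,0,0.03,0,0,0,0.1,0,0,0.06,0,0,0,0.1,0,0,0.06,0,0,0,0.1]}}

```text
t: 29.35
eef_pos: [0.5908, 0.1328, 0.1368]
ee_rot: [-3.139, 0.001, -1.491]
force: [3.8, 3.8, -6.0]
width: 0.0152
gripper_force: 55.0
```

```bash
python3 -c "
from h import *
s=arm.get_state(); print(s['eef_pos'],s['ee_rot'],s['force'],s['moment'],s['joint_efforts'][5],s['width'])
p=s['eef_pos']
i=arm.grab_frame('side');j=arm.grab_frame('top')
cv2.imwrite('pics/s5.png',np.hstack([crop(i,260,150,80,80,5),crop(j,215,215,80,80,5)]))"
```

```text
[0.5907737  0.13282743 0.13681999] [-3.13893608e+00  1.04652460e-03 -1.49145834e+00] [ 3.80471618  3.76248169 -6.01876352] [ 1.9285266  -1.8280268   0.15059699] -0.5216145515441895 0.015163400280071229
```

View pics/s5.png

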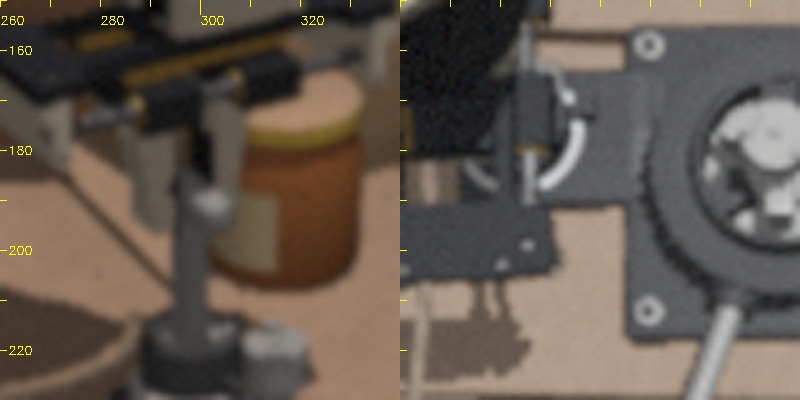

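In the top view the knob's nub is now at about (253,238), against (238,226) at the start, roughly 1.3 rad clockwise. The wrist torque has also jumped, so the knob is at its stop. I'll release the key and rise.

Request:
{"op": "arm_command", "data": {"series": [0,0,-0.01,0,0,0,0.1,0,0,-0.01,0,0,0,0.5,0,0,-0.01,0,0,0,0.5,0,0,-0.01,0,0,0,0.5,0,0,-0.01,0,0,0,0.5,0,0,-0.01,0,0,0,0.5]}}

```text
t: 30.2
eef_pos: [0.5895, 0.132, 0.1366]
ee_rot: [3.142, -0.0, -1.477]
force: [-0.6, -0.8, 0.1]
width: 0.0435
gripper_force: 0.0
```

Request:
{"op": "arm_command", "data": {"series": [0,0,0,0,0,-0.1,0.5,0,0,0,0,0,-0.4,0.5,0,0,0,0,0,-0.8,0.5,0,0,0,0,0,-1,0.5,0,0,0,0,0,-1,0.5]}}

```text
t: 30.82
eef_pos: [0.5904, 0.1325, 0.2393]
ee_rot: [-3.137, 0.001, -1.477]
force: [0.1, -0.0, -0.5]
width: 0.044
gripper_force: 0.0
```

Request:
{"op": "arm_command", "data": {"series": [0,0,0,0.9,0,0,0.5,0,0,0,0.9,0,0,0.5,0,0,0,0.9,0,0,0.5]}}

```text
t: 31.2
eef_pos: [0.5975, 0.0407, 0.2358]
ee_rot: [3.14, -0.0, -1.48]
force: [0.4, -0.1, -0.5]
width: 0.0437
gripper_force: 0.0
```

Request:
{"op": "arm_command", "data": {"series": [0,0,0,0.9,0,0,0.5,0,0,0,0.9,0,0,0.5,0,0,0,0.9,0,0,0.5,0,0,0,0.9,0,0,0.5]}}

```text
t: 31.7
eef_pos: [0.6062, -0.0464, 0.2361]
ee_rot: [3.141, 0.0, -1.477]
force: [-0.5, 0.0, -0.2]
width: 0.0438
gripper_force: 0.0
```

```bash
python3 -c "
from h import *
i=arm.grab_frame('side');j=arm.grab_frame('top')
cv2.imwrite('pics/s6.png',np.hstack([crop(i,260,170,80,80,5),crop(j,210,210,80,80,5)]))
print(arm.get_state()['t'], w2p('top',[(.5915,.129,.135)]),w2p('side',[(.5915,.129,.135),(.5915,.129,.056)]))"
```

```text
31.8 [[231.42641844 230.98983612]] [[297.84038131 186.37101187]
 [297.9316633  214.99470212]]
```

View pics/s6.png

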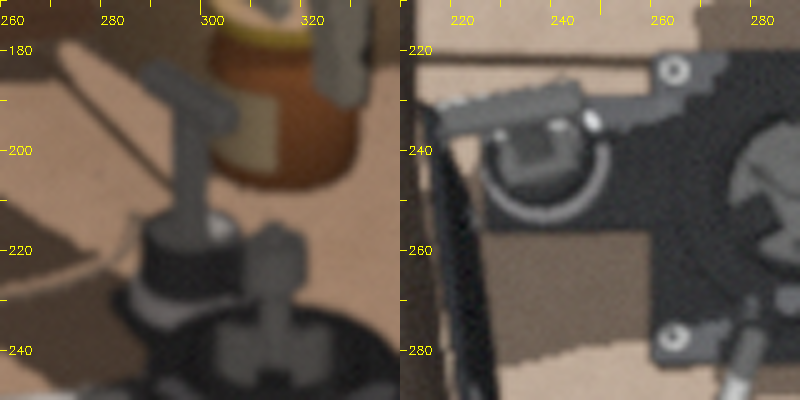

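The key stands upright in the knob, its bar centred at (232,231) in the top view where (231.4,231.0) was expected. The bit is upright and gripped, and the hand is clear of everything, so I'll hand the job in.

```bash
python3 -c "
from station import arm
print(arm.job_done())"
```

```text
the job is handed in; nothing more can be done
None
```

I handed the job in at about 32 s of the 72 s; no verdict was returned. The bit stands upright, gripped by the closed jaws, and the key stands upright in the lock knob, turned clockwise to its stop (seen in the pictures and a wrist-torque rise; jaw forces and knob angle not measured directly).

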